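# Load a centrifuge bucket and lock its bayonet safety lid

## Task

Take the orange-capped sample tube out of the rack and put it all the way down into the well of the aluminium centrifuge bucket standing in the loading stand. Then close the bucket with its blue safety lid: pass the lid's two ears through the two notches in the bucket's rim, push the lid down against the sprung seal, turn it clockwise (seen from above) about a quarter turn to its stop so that it locks, and lift the closed bucket by the lid's handle straight up out of the stand. Finish while still holding it there, upright and still, 8 cm or so above where it stood, with the two blue-capped tubes, the dropper bottle and the slide tray left where they were.

Things in the scene. Friction and masses are not known exactly. Their poses are not given: they have to be found in the camera images.
- sample_tube: 50 ml tube, orange cap: the one to load. Origin at its tip, z up along it, 115 mm high, about 50 g. Body 29 mm in diameter, a cone in the lowest 15 mm (tip 8 mm wide); cap 34 mm in diameter from 100 to 115 mm: grasp it there, about 107 mm above the origin, fingers either side of the row of holes. It stands loose in a rack hole, tip 10 mm above the bench.
- spare_tube_a: like the sample tube but with a blue cap, in another hole of the same rack: leave it alone
- spare_tube_b: like the sample tube but with a blue cap, in another hole of the same rack: leave it alone
- rack: fixed white block rack, 194 mm (x) by 62 mm (y) by 60 mm high, origin at the centre of its underside. Four holes in a row along its x axis, at x = -69, -23, 23 and 69 mm, 32 mm in diameter, 50 mm deep; one is empty.
- bucket: loose aluminium swing-out bucket, about 0.35 kg with its seal. Origin at the centre of its underside, z up, 90 mm high; body 66 mm, neck 82 mm in diameter, bore of the rim 58 mm. Its bayonet notches are on its +x and -x sides, its two trunnion lugs on its +y and -y sides; the lugs sit in the stand's forks, so that it cannot turn there (play about 1.5 degrees). The tube's well is on its axis.
- well_floor (a point): floor of the tube's well, on the bucket's axis 14 mm above its origin; the well is 31 mm in diameter and 54 mm deep. A seated tube has its tip here and its top 39 mm above the rim.
- notch (a point): middle of the bucket's +x notch, on top of the rim (90 mm above the bucket's origin, 32.5 mm from its axis); the other notch is across from it, on -x. Each is 17 mm wide and marked by a red line. Clockwise of it (from above) the rim's flange is 8 mm thick up to 58 degrees, then comes a pocket where it is 6 mm, then a solid stop at 90 degrees. Anticlockwise is blocked.
- lock_mark (a point): red dot on the rim, 78 degrees (1.37 rad) clockwise of the +x notch, 38.5 mm from the axis, 90 mm above the bucket's origin; another is across from it. An ear that entered by the notch ends here, against the stop; from 70 degrees on it can spring up 2 mm into its pocket, which locks the lid.
- seal (a joint): black sprung sealing ring in the bucket's neck: how far it is pressed down, m. 0 at rest (its top 83 mm above the bucket's origin), limit 0.010. Spring 4 N plus 1 N per mm. 0.004 when locked with the ears up in the pockets; the lid can turn only while it is 0.006 or more; 0.009 with the lid pushed down until its collar meets the rim (a hard stop).
- stand: fixed steel loading stand, plate 110 (x) by 120 (y) by 14 mm, a blue fork on its +y and -y sides (tops 76 mm above the bench) with open-topped slots for the bucket's lugs. Origin at the centre of its underside, axes parallel to the bucket's. The bucket stands on the plate, 14 mm above the bench; straight up it is clear of the forks after 17 mm.
- lid: loose safety lid, blue with a clear dome, about 90 g, standing on the bench. Origin at the centre of its underside, z up, 98 mm high. Plug 54 mm in diameter (44 mm inside), collar 80 mm at 16 to 21 mm, dome 54 mm up to 65 mm. Its origin is above the bucket's origin by 83 mm when it rests on the unpressed seal, 79 when locked, 77 or less while turning, 74 when pushed fully down.
- lid_ear (a point): tip of the ear on the lid's +x side, at the underside, 34 mm from the axis; the other ear is on -x. Each is 12 mm wide, 5 mm thick, with a white line above it on the collar. Either ear fits either notch.
- lid_grip (a point): where to grip the lid: on its axis, 87 mm above its origin. The handle is a bar along the lid's x axis (over the ears), 56 mm long, 14 mm wide, from 65 to 98 mm above the origin; fingers either side of it, closing along the lid's y axis. Lower down the fingertips would touch the dome.
- bottle: dropper bottle, cream with a black cap, 42 mm in diameter, 103 mm high, loose, origin at the centre of its underside: leave it alone
- slide_tray: flat aluminium tray of stained slides, 160 (x) by 240 (y) by 10 mm, loose, origin at the centre of its underside: leave it alone

How it is judged:
On the way, in this order (a step that is already met when the one before it is completed fails the run):
1. the sample tube is down in the bucket's well and let go (z of sample_tube in the frame of bucket below 0.0175 m and horizontal distance between sample_tube and bucket below 0.008 m and angle between sample_tube's own z axis and vertical below 0.12 rad and contact force between the fingers and sample_tube below 0.1 N), for 0.2 s.
2. the lid is pushed in under the rim and turned to its locked position, with the bucket still in the stand (angle between the x axis of lid and the x axis of bucket, either way round above 1.17 rad and z of lid in the frame of bucket below 0.082 m and distance between lid and bucket above 0.07 m and value of joint seal above 0.0025 m and height (world z) of bucket below 0.022 m), for 0.1 s.
At the end, for the whole second after the job is handed in: The tube is within 3.5 mm of the well's floor; the lid is turned 67 degrees or more with its ears under the rim, seal pressed over 2.5 mm; the bucket hangs still from the lid in the fingers, 50 mm or more above where it stood, tilted under 0.15 rad, touching neither stand nor robot (z of sample_tube in the frame of bucket between 0.01 and 0.0175 m and distance between sample_tube and bucket below 0.019 m and angle between the x axis of lid and the x axis of bucket, either way round above 1.17 rad and z of lid in the frame of bucket between 0.072 and 0.082 m and value of joint seal above 0.0025 m and height (world z) of bucket above 0.064 m and angle between bucket's own z axis and vertical below 0.15 rad and linear speed of bucket below 0.02 m/s and contact force between the fingers and lid above 1 N and contact force between bucket and stand below 0.05 N and contact force between each of the arm, the fingers and bucket below 0.05 N); the arm keeps its last pose, push and grip.
It fails at once if a blue-capped tube, the bottle or the slide tray was moved by more than 15 mm (distance of any of spare_tube_a, spare_tube_b, bottle, slide_tray from where it was at the start of the episode above 0.015 m).
It fails at once if the sample tube was tipped over (angle between sample_tube's own z axis and vertical above 0.7 rad).
It also fails if it takes over 61 s, if anything falls off the work surface, if the arm or the gripper's body presses on something with over 40 N, if the wrist force passes 120 N, or if a joint passes its speed limit or range.

## Robot

A 6-joint arm with a two-finger parallel gripper is mounted at the origin on the work surface. World frame = base frame: x ahead of the robot, y to its left, z up, the work surface at z = 0. Lengths are in m, angles in rad, forces in N, time in s.
With the tool pointing down it reaches from about 0.35 to 0.8 m from the base axis. Payload 7.3 kg.
Tool frame: the origin (TCP) lies between the finger pads; the fingertips stand 25 mm ahead of it and the grasp point (between the pads) lies 6 mm ahead of it (r.tip_extent is the distance from the TCP to the fingertips, in m); z points along the fingers, y is the line along which they close (so a half turn about z gives the same grasp; the last joint's range is limited). The gripper opens to 85 mm and grips with 20 to 120 N. Pads are 22 mm wide; open, the fingers measure 114 mm over their backs; the gripper's body (76 mm by 85 mm) begins 54 mm behind the grasp point. The pads swing forward as they close: fully open they stand 13 mm farther back than shut.
Start: joints at [-1.292, 0.342, 1.524, -0, 1.275, -0.146], TCP at [0.216, -0.478, 0.22] pointing down, gripper open.
Joint ranges: [-2.53, 2.53], [-0.77, 2.02], [0.04, 2.7], [-1, 4.14], [0.28, 2.66], [-3.11, 3.11]. Speed limits (rad/s): [2.57, 2.57, 3.14, 3.14, 3.14, 3.14].

## Interface

Orientations are given as a unit quaternion [x, y, z, w].
In Python, from workcell import r, command_gripper, optics gives the robot as it stands. The module is installed in compiled form; this text tells all that it offers. Calls block until the motion is done:
- r.reach(position, orientation): joint-space move of the TCP to a pose.
- r.move_straight(position, orientation=None, speed=0.15, max_force=None): straight line of the TCP; orientation=None keeps the orientation; speed is the mean speed in m/s. With max_force (N) it stops when the force on the tool has changed by that much, and returns True; else False.
- r.movej(angles): joint-space move.
- command_gripper(opening, force=None): finger opening in m; force is the grip in N (None keeps the last); returns when the fingers have stopped.
- r.hold(seconds).
- r.solve_ik(position, orientation): joint angles nearest the present ones, or None.
- r.read_state(): the state.
- optics.get_image(name): name is "scene" or "top" or "wrist"; returns (picture, depth): 400x640x3 uint8, red, green, blue; 400x640 float32, m along the optical axis (not along the pixel's ray), 0 where there is no reading.
- optics.camera_model(name): a dict with "K" (3x3 intrinsics, pixels), "R" (3x3) and "t" (3): a world point X has camera coordinates R X + t; the wrist camera has in their place "tool_from_camera" (4x4, takes a point from camera to tool coordinates, whose origin is the TCP and whose axes are the flange's). Camera axes: x right, y down, z forward; pixel columns grow to the right and rows downward; lengths in m; the calibration is good to about 2 mm. A picture is of the moment at which its call begins: read the wrist's pose just before it. camera_model takes no time and is no camera call.
A pose or a line that the arm cannot do raises r.PlanningError and nothing moves.
- r.finish_job(): hands the job in; it is judged then, once.
The state is a dict: "time_s": time; "joint_positions": joint angles; "dq": joint speeds; "tau": joint torques, N m; "eef_pos": TCP position; "eef_rot": TCP orientation; "contact_force": force on the tool from outside, world axes, zero at the start; "torque": the same for the moment, N m; "grip_width": finger opening in m; "grip_force": force on a finger pad.
Only numpy, scipy, OpenCV 4.12 (cv2) and the standard library are available. Lean on these libraries where they do the work, as an engineer would, in place of code of your own. Each camera call takes 0.05 s, during which the arm holds its last target. There are 200 camera calls.

## Working session

There is one attempt and no reset: what is moved stays moved. The work goes in short steps, each a Python script; the robot and the scene stay as the last script left them, time stands still between calls to the robot, and variables do not carry over. Pictures are saved under pics/ and viewed, at most 11 in all, crops included, and the job is handed in when it is done.

```bash
mkdir -p pics; python3 - <<'E'
from workcell import r, command_gripper, optics
import numpy as np, cv2
for n in ["scene","top"]:
    p,d=optics.get_image(n); np.savez(f"{n}.npz",p=p,d=d)
    cv2.imwrite(f"pics/{n}0.png",p[:,:,::-1]); m=optics.camera_model(n); print(n,np.round(m["K"],1).tolist(),np.round(m["R"],3).tolist(),np.round(m["t"],3))
s=r.read_state(); print(s["eef_pos"],s["eef_rot"],s["time_s"],r.tip_extent); print(optics.camera_model("wrist"))
E
```

```text
scene [[378.3, 0.0, 321.5], [0.0, 378.3, 192.6], [0.0, 0.0, 1.0]] [[0.364, 0.932, -0.004], [0.522, -0.207, -0.827], [-0.772, 0.299, -0.562]] [-0.213 -0.229  1.336]
top [[422.2, 0.0, 326.7], [0.0, 422.2, 202.3], [0.0, 0.0, 1.0]] [[0.069, -0.998, 0.005], [-0.976, -0.068, -0.207], [0.207, 0.01, -0.978]] [-0.055  0.596  1.017]
[ 0.21627765 -0.47794277  0.21899656] [ 9.77527410e-01  2.10807171e-01 -4.87134372e-05 -7.04534607e-04] 0.1 0.025
{'K': array([[293.01300406,   0.        , 317.23856567],
       [  0.        , 293.01300406, 199.83882377],
       [  0.        ,   0.        ,   1.        ]]), 'tool_from_camera': array([[-5.39597940e-04, -9.46439269e-01, -3.22881433e-01,
         8.23257202e-02],
       [ 9.99999759e-01, -3.69894111e-04, -5.86950746e-04,
         3.63375278e-04],
       [ 4.36081294e-04, -3.22881672e-01,  9.46439240e-01,
        -1.55217897e-01],
       [ 0.00000000e+00,  0.00000000e+00,  0.00000000e+00,
         1.00000000e+00]])}
```

View pics/top0.png

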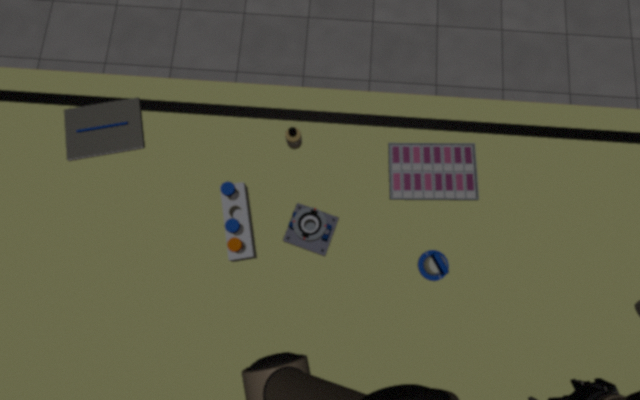

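View pics/scene0.png

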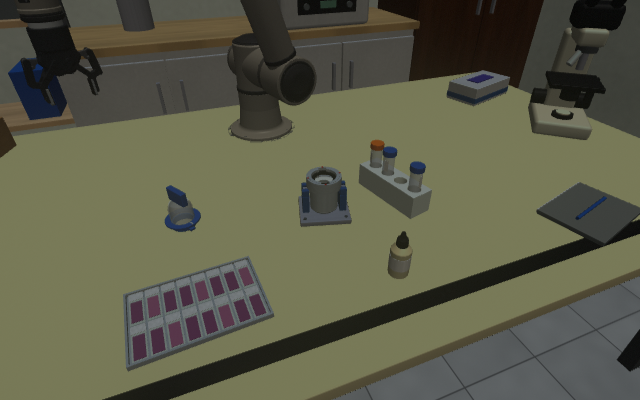

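The top view shows the orange cap at about (235,245), the bucket at (310,225), the lid at (433,265) and the empty rack hole at (236,211). The scene view agrees, with the lid standing upright. Next I cast rays for coarse positions and take close wrist looks.

```bash
cat > h.py <<'E'
from workcell import r, command_gripper, optics
import numpy as np, cv2
from scipy.spatial.transform import Rotation as Ro
def quat(yaw):  # tool down; tool y (closing) axis at world angle 'yaw'
    y=np.array([np.cos(yaw),np.sin(yaw),0]); z=np.array([0,0,-1.]); x=np.cross(y,z)
    return Ro.from_matrix(np.stack([x,y,z],1)).as_quat()
def cam(name):
    m=optics.camera_model(name)
    if name!="wrist": return m["K"],m["R"].T,-m["R"].T@m["t"]
    s=r.read_state(); T=m["tool_from_camera"]; Rt=Ro.from_quat(s["eef_rot"]).as_matrix()
    return m["K"],Rt@T[:3,:3],Rt@T[:3,3]+np.array(s["eef_pos"])
def ray(c,uv,z):
    K,Rw,o=c; uv=np.atleast_2d(uv).astype(float)
    d=np.c_[uv,np.ones(len(uv))]@np.linalg.inv(K).T@Rw.T
    return o+d*((z-o[2])/d[:,2])[:,None]
def snap(fn=None,name="wrist"):
    c=cam(name); p,d=optics.get_image(name)
    if fn: cv2.imwrite("pics/"+fn,p[:,:,::-1])
    return c,p,d
def mask(p,lo,hi):
    return cv2.inRange(cv2.cvtColor(p,cv2.COLOR_RGB2HSV),np.array(lo),np.array(hi))
def best_yaw(pos,yaw):
    """of yaw, yaw+pi choose the one reachable with the smaller |joint6|"""
    o=[]
    for y in (yaw,yaw+np.pi):
        q=r.solve_ik(pos,quat(y))
        if q is not None: o.append((abs(q[5]),y,np.round(q,2)))
    o.sort(key=lambda a:a[0]); return o
E
python3 - <<'E'
from h import *
c=cam("top"); z=np.load("top.npz"); p=z["p"]; c2=cam("scene"); p2=np.load("scene.npz")["p"]
for nm,uv,h in [("cap",(235,245),.125),("capb1",(233,227),.125),("capb2",(228,189),.125),("bucket",(310,225),.104),("lid",(433,265),.02),("bottle",(292,131),.1)]:
    print(nm,ray(c,uv,h).round(3))
for nm,uv,h in [("cap",(377,145),.125),("bucket",(324,174),.104),("lid",(183,219),.02)]: print("scene",nm,ray(c2,uv,h).round(3))
m=mask(p,[3,150,100],[20,255,255]); print("orange",np.argwhere(m)[:,::-1].mean(0))
for x,y in ((.42,.17),(.45,0),(.37,-.27)):
  for yy in (0,.8,1.57,2.4): 
    print(x,y,yy,[(round(a[1],2),a[2].tolist()) for a in best_yaw([x,y,.3],yy)])
E
```

```text
cap [[0.467 0.194 0.125]]
capb1 [[0.51  0.204 0.125]]
capb2 [[0.601 0.226 0.125]]
bucket [[0.53  0.023 0.104]]
lid [[ 0.461 -0.298  0.02 ]]
bottle [[0.77  0.088 0.1  ]]
scene cap [[0.484 0.189 0.125]]
scene bucket [[0.533 0.027 0.104]]
scene lid [[ 0.47  -0.298  0.02 ]]
orange [233.66393443 243.93442623]
0.42 0.17 0 [(0, [0.22, 0.15, 1.56, -0.0, 1.43, 0.22]), (3.14, [0.22, 0.15, 1.56, -0.0, 1.43, -2.93])]
0.42 0.17 0.8 [(0.8, [0.22, 0.15, 1.56, -0.0, 1.43, -0.58]), (3.94, [0.22, 0.15, 1.56, -0.0, 1.43, 2.56])]
0.42 0.17 1.57 [(1.57, [0.22, 0.15, 1.56, -0.0, 1.43, -1.35]), (4.71, [0.22, 0.15, 1.56, -0.0, 1.43, 1.79])]
0.42 0.17 2.4 [(5.54, [0.22, 0.15, 1.56, -0.0, 1.43, 0.96]), (2.4, [0.22, 0.15, 1.56, -0.0, 1.43, -2.18])]
0.45 0 0 [(0, [-0.17, 0.15, 1.56, -0.0, 1.43, -0.17]), (3.14, [-0.17, 0.15, 1.56, -0.0, 1.43, 2.97])]
0.45 0 0.8 [(0.8, [-0.17, 0.15, 1.56, -0.0, 1.43, -0.97]), (3.94, [-0.17, 0.15, 1.56, -0.0, 1.43, 2.17])]
0.45 0 1.57 [(4.71, [-0.17, 0.15, 1.56, -0.0, 1.43, 1.4]), (1.57, [-0.17, 0.15, 1.56, -0.0, 1.43, -1.74])]
0.45 0 2.4 [(5.54, [-0.17, 0.15, 1.56, -0.0, 1.43, 0.57]), (2.4, [-0.17, 0.15, 1.56, -0.0, 1.43, -2.57])]
0.37 -0.27 0 [(0, [-0.8, 0.16, 1.54, -0.0, 1.44, -0.8]), (3.14, [-0.8, 0.16, 1.54, -0.0, 1.44, 2.34])]
0.37 -0.27 0.8 [(3.94, [-0.8, 0.16, 1.54, -0.0, 1.44, 1.54]), (0.8, [-0.8, 0.16, 1.54, -0.0, 1.44, -1.6])]
0.37 -0.27 1.57 [(4.71, [-0.8, 0.16, 1.54, -0.0, 1.44, 0.77]), (1.57, [-0.8, 0.16, 1.54, -0.0, 1.44, -2.37])]
0.37 -0.27 2.4 [(5.54, [-0.8, 0.16, 1.54, -0.0, 1.44, -0.06]), (2.4, [-0.8, 0.16, 1.54, -0.0, 1.44, 3.09])]
```

```bash
python3 - <<'E'
from h import *
out=[]
for i,(pos,yaw) in enumerate([((.465,-.298,.27),-1.57),((.53,.025,.27),1.8),((.472,.192,.28),1.8)]):
    r.reach(pos,quat(yaw)); r.hold(.2)
    c,p,d=snap(); out.append(p); np.savez(f"w{i}.npz",K=c[0],R=c[1],o=c[2],p=p,d=d)
    print(r.read_state()["time_s"],np.round(r.read_state()["joint_positions"],2),np.round(r.read_state()["eef_pos"],3))
    cv2.imwrite(f"pics/w{i}.png",p[:,:,::-1])
E
```

```text
1.5333 [-0.71  0.36  1.36 -0.    1.42  0.86] [ 0.464 -0.299  0.27 ]
4.125 [-0.1   0.32  1.42  0.    1.41 -1.9 ] [0.53  0.025 0.27 ]
5.1167 [ 0.23  0.27  1.46 -0.    1.41 -1.56] [0.473 0.191 0.28 ]
```

View pics/w0.png

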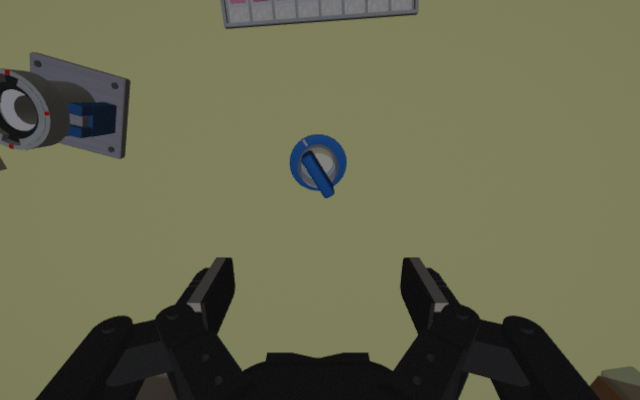

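View pics/w1.png

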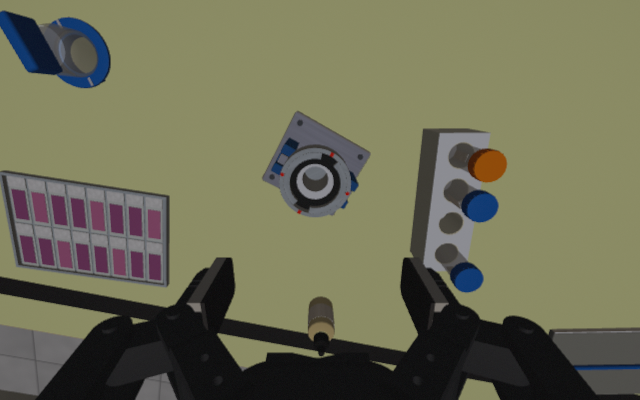

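View pics/w2.png

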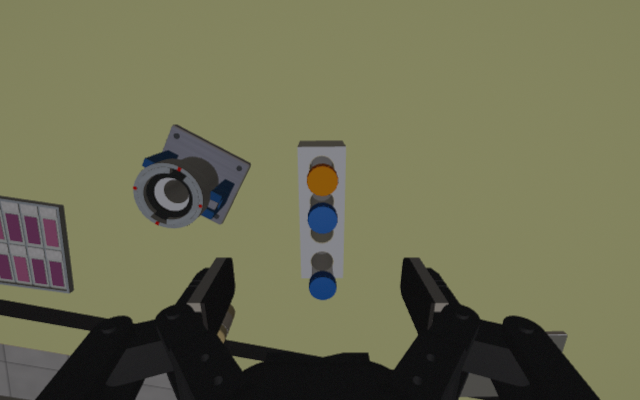

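Lid handle runs (307,157)–(330,195) with its white line at (305,143). Bucket red marks are near (333,155), (282,174), (299,212) and (348,194); the notch pair is the first and third. The orange cap is at (322,180). Now I turn these into points.

```bash
cat >> h.py <<'E'
def pts(c,d):
    K,Rw,o=c; v,u=np.mgrid[:400,:640]
    P=(np.stack([u,v,np.ones_like(u)],-1)@np.linalg.inv(K).T)*d[...,None]
    return P@Rw.T+o
def sel(c,p,d,lo,hi,z0,z1):
    P=pts(c,d); m=(mask(p,lo,hi)>0)&(P[...,2]>z0)&(P[...,2]<z1)&(d>0)
    n,l,st,_=cv2.connectedComponentsWithStats(m.astype(np.uint8)); 
    return [(np.argwhere(l==i)[:,::-1],P[l==i]) for i in range(1,n) if st[i,4]>3]
def circ(uv,c,z):
    X=ray(c,uv,z)[:,:2]; (x,y),R=cv2.minEnclosingCircle((X*1000).astype(np.float32)); return x,y,R
def redmarks(c,p,d,z=.104):
    m=(mask(p,[0,120,80],[6,255,255])|mask(p,[172,120,80],[180,255,255]))
    n,l,st,ce=cv2.connectedComponentsWithStats(m)
    return [(ce[i].round(1),st[i,4],ray(c,ce[i],z)[0]) for i in range(1,n) if st[i,4]>3]
BLUE=([100,130,40],[125,255,255]); OR=([3,150,80],[20,255,255])
E
python3 - <<'E'
from h import *
W=[np.load(f"w{i}.npz") for i in range(3)]; W=[((w["K"],w["R"],w["o"]),w["p"],w["d"]) for w in W]
for i in (1,2):
    print(i); 
    for a in redmarks(*W[i]): 
        if np.hypot(*(a[2][:2]-[.53,.025]))<.06: print(a)
    for uv,P in sel(*W[i],*OR,.115,.14): print("cap",len(uv),circ(uv,W[i][0],.125),np.median(P[:,2]))
for uv,P in sel(*W[2],*BLUE,.115,.14): print("blue",len(uv),circ(uv,W[2][0],.125),np.median(P[:,2]))
for i in (0,1):
  for uv,P in sel(*W[i],*BLUE,.09,.11):
    X=(ray(W[i][0],uv,.098)[:,:2]*1000).astype(np.float32); print(i,"handle",len(uv),np.median(P[:,2]),cv2.minAreaRect(X))
  for uv,P in sel(*W[i],*BLUE,.012,.028): print(i,"collar",len(uv),circ(uv,W[i][0],.021),np.median(P[:,2]))
  for uv,P in sel(*W[i],[0,0,110],[180,80,255],.015,.03): print(i,"white",len(uv),uv.mean(0),ray(W[i][0],uv.mean(0),.021))
E
```

```text
1
(array([331.6, 154.1]), np.int32(15), array([0.49964991, 0.03348957, 0.104     ]))
(array([281.8, 174. ]), np.int32(10), array([ 0.53413076, -0.01562642,  0.104     ]))
(array([347., 193.]), np.int32(9), array([0.53920999, 0.0615728 , 0.104     ]))
(array([298.8, 211.3]), np.int32(11), array([0.57373207, 0.01227585, 0.104     ]))
cap 840 (471.15576171875, 194.68736267089844, 17.771896362304688) 0.1258214368144709
2
(array([178.6, 168.8]), np.int32(13), array([0.49989491, 0.03253323, 0.104     ]))
(array([134.6, 187.7]), np.int32(9), array([ 0.53440301, -0.01627274,  0.104     ]))
(array([200.1, 205.9]), np.int32(8), array([0.53996742, 0.06116588, 0.104     ]))
(array([156.9, 222.7]), np.int32(10), array([0.57388275, 0.01169165, 0.104     ]))
cap 726 (470.5971374511719, 195.417236328125, 17.28697967529297) 0.12579126440398514
blue 695 (514.0098876953125, 205.5122528076172, 18.415376663208008) 0.12572581325547905
blue 589 (602.27001953125, 225.92047119140625, 20.071975708007812) 0.12556629829106297
0 handle 584 0.09843794078962179 ((464.7109069824219, -300.1933288574219), (55.8145866
[... 244 characters left out ...]
305.   142.75] [[ 0.49127863 -0.28261986  0.021     ]]
1 handle 1129 0.09789541438505533 ((462.2356262207031, -294.9622802734375), (56.748939514160156, 19.871259689331055), 31.042627334594727)
1 collar 1242 (462.8600769042969, -298.4919128417969, 39.64299011230469) 0.02164164365954141
1 collar 8 (433.3953552246094, -323.64617919921875, 1.8108028173446655) 0.021111132932821963
1 collar 261 (775.8189697265625, 619.3574829101562, 59.70372009277344) 0.01994806424586626
1 white 14 [57.78571429 21.71428571] [[ 0.43213489 -0.3197801   0.021     ]]
1 white 19 [90.         81.10526316] [[ 0.49191796 -0.28310979  0.021     ]]
1 white 177 [314.86440678 171.96045198] [[0.54286521 0.02390579 0.021     ]]
```

Bucket centre is (0.537, 0.0225) with its x axis at about -0.277 rad: the marks' 38.5 mm radius and 78° spacing check out. The cap is at (0.471, 0.195), and the lid at (0.464, -0.300) with its axis at about 0.55 rad. Next: grasp the tube, move over the bucket and look.

```bash
python3 - <<'E'
from h import *
q=quat(1.803); P=lambda z:(.4709,.1951,z)
command_gripper(.075,30)
r.move_straight(P(.19),q,.2); print(r.move_straight(P(.123),q,.12,max_force=10))
command_gripper(.02,30); s=r.read_state(); print(s["grip_width"],s["grip_force"])
r.move_straight(P(.26),q,.15)
r.move_straight((.537,.0225,.26),q,.15); r.hold(.4)
c,p,d=snap("held.png"); s=r.read_state(); e=s["eef_pos"]; print(s["time_s"],e,s["grip_width"])
for uv,X in sel(c,p,d,*OR,e[2]-.02,e[2]+.02): print("cap",len(uv),circ(uv,c,e[2]+.002),np.median(X[:,2]))
for a in redmarks(c,p,d): print(a)
E
```

```text
False
0.020396241287061478 0.0
10.1583 [0.53694867 0.02264471 0.26002479] 0.01993366067533014
(array([335.8, 149.9]), np.int32(17), array([0.49962325, 0.03369611, 0.104     ]))
(array([283.6, 170.4]), np.int32(13), array([ 0.53416309, -0.01589129,  0.104     ]))
(array([351.2, 190.8]), np.int32(11), array([0.53967834, 0.06164693, 0.104     ]))
(array([301.3, 209.4]), np.int32(13), array([0.57394555, 0.01241896, 0.104     ]))
```

View pics/held.png

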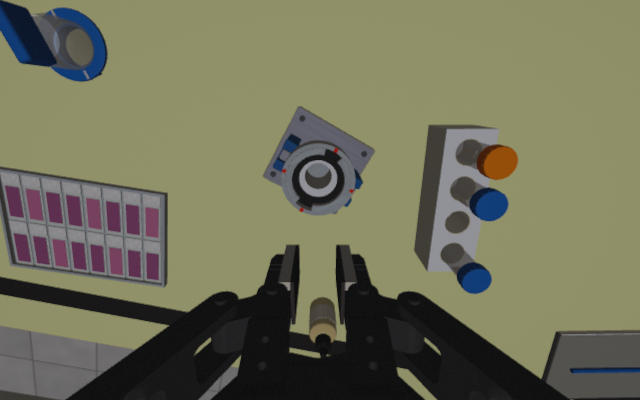

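The grasp missed: the fingers are empty at 20 mm opening and the orange cap is still in the rack at (497,162). I'll check where the pads really are in the tool frame using depth, and whether the cap moved.

```bash
python3 - <<'E'
from h import *
c,p,d=snap(); s=r.read_state(); e=s["eef_pos"]; print(e,Ro.from_quat(s["eef_rot"]).as_matrix().round(3).tolist(),s["joint_positions"],s["time_s"])
P=pts(c,d)
T=(P-np.array(e))@Ro.from_quat(s["eef_rot"]).as_matrix()
for u,v in [(295,247),(295,260),(295,280),(295,300),(340,247),(340,280),(350,290),(280,280),(270,320),(286,250),(318,380)]: print(u,v,T[v,u].round(4),d[v,u])
for uv,X in sel(c,p,d,*OR,.115,.14): print("cap",len(uv),circ(uv,c,.125),np.median(X[:,2]))
E
```

```text
[0.53697934 0.02260762 0.26000571] [[-0.973, -0.23, 0.0], [-0.23, 0.973, -0.0], [-0.0, -0.0, -1.0]] [-1.00557913e-01  3.37019167e-01  1.41846211e+00 -8.37292209e-08
  1.38609976e+00 -1.90373542e+00] 10.2083
295 247 [ 0.0119 -0.012  -0.0194] 0.15192047
295 260 [ 0.0126 -0.011  -0.0336] 0.13819893
295 280 [ 0.0079 -0.0104 -0.0428] 0.1309819
295 300 [-0.0001 -0.0104 -0.0463] 0.1302727
340 247 [ 0.0121  0.0113 -0.0198] 0.1514724
340 280 [ 0.008   0.0097 -0.043 ] 0.13082579
350 290 [ 0.0131  0.0124 -0.0573] 0.115635686
280 280 [ 0.0119 -0.0163 -0.0488] 0.12409125
270 320 [ 0.0177 -0.0156 -0.0792] 0.09340634
286 250 [ 0.0121 -0.0163 -0.0229] 0.14851765
318 380 [ 0.0123 -0.0003 -0.0959] 0.0793253
cap 923 (471.1688232421875, 194.41494750976562, 18.082683563232422) 0.12581447849184513
```

Depth puts the fingertips about 19 mm *behind* the reported TCP, not 25 mm ahead, while the world heights of the cap and bucket come out right. I'll confirm this independently by touching free bench gently, with the fingers at cap width.

```bash
python3 - <<'E'
from h import *
q=quat(1.803); command_gripper(.034)
r.move_straight((.42,.08,.2),q,.25); r.move_straight((.42,.08,.04),q,.2)
print(r.move_straight((.42,.08,-.03),q,.03,max_force=4)); s=r.read_state(); print(s["eef_pos"],s["contact_force"],s["grip_width"],s["time_s"])
r.move_straight((.42,.08,.06),q,.2)
E
```

```text
True
[ 0.42000827  0.08000155 -0.01251311] [-1.94836183 -0.41875116  8.66034023] 0.034045825707187435 13.7667
```

The bench contact confirms it: at 34 mm opening the tips are at tool z ≈ -12.5 mm, so the grasp point is at about -31 mm. I'll redo the grasp with that offset.

```bash
python3 - <<'E'
from h import *
q=quat(1.803); P=lambda z:(.4709,.1951,z)
command_gripper(.07,30)
r.move_straight((.42,.08,.15),q,.25); r.move_straight(P(.15),q,.2); print(r.move_straight(P(.0865),q,.1,max_force=10))
command_gripper(.02,30); s=r.read_state(); print(s["grip_width"],s["grip_force"],s["contact_force"])
if s["grip_width"]>.03:
    r.move_straight(P(.205),q,.15)
    r.move_straight((.537,.0225,.205),q,.15); r.hold(.4)
c,p,d=snap("held2.png"); s=r.read_state(); e=s["eef_pos"]; print(s["time_s"],e,s["grip_width"])
for uv,X in sel(c,p,d,*OR,.1,.3):
  z=np.median(X[:,2]); print("cap",len(uv),circ(uv,c,z),z)
for a in redmarks(c,p,d): print(a)
E
```

```text
False
0.03298970750004262 29.52933043241501 [ 0.64723568 -0.30977422  5.05232583]
19.9917 [0.53693115 0.02265928 0.20500491] 0.0329388503304578
cap 3509 (536.0659790039062, 21.899869918823242, 17.6153507232666) 0.24362214575671065
(array([339.2, 160.1]), np.int32(24), array([0.49978588, 0.03342738, 0.104     ]))
(array([277. , 184.5]), np.int32(16), array([ 0.53443417, -0.01589442,  0.104     ]))
(array([357.5, 207.8]), np.int32(13), array([0.53940173, 0.06143957, 0.104     ]))
```

View pics/held2.png

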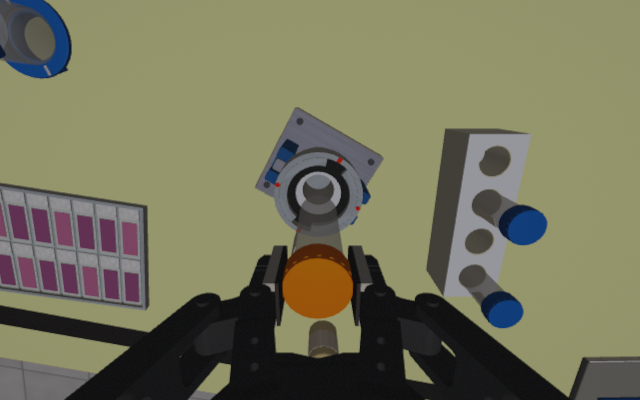

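The tube is held upright over the bucket, with the cap at (318,282), its top at z = 0.2436 as expected, and a lateral offset under 1 mm. Inserting now.

```bash
python3 - <<'E'
from h import *
q=quat(1.803); x,y=.5377,.0234
r.move_straight((x,y,.205),q,.05)
print(r.move_straight((x,y,.115),q,.07,max_force=10)); s=r.read_state(); print(s["eef_pos"],s["contact_force"])
print(r.move_straight((x,y,.101),q,.03,max_force=8)); s=r.read_state(); print(s["eef_pos"],s["contact_force"],s["grip_width"],s["time_s"])
E
```

```text
False
[0.53787924 0.02337415 0.11538516] [ 0.20962383  0.35396245 -0.4306844 ]
True
[0.53801242 0.02327599 0.1050912 ] [-0.65429555  0.05132851  5.38018914] 0.03299584792987903 22.0667
```

```bash
python3 - <<'E'
from h import *
q=quat(1.803); command_gripper(.06); r.hold(.3)
r.move_straight((.5377,.0234,.23),q,.2); r.hold(.2)
c,p,d=snap("tube_in.png"); s=r.read_state(); print(s["time_s"])
for uv,X in sel(c,p,d,*OR,.1,.3):
  z=np.median(X[:,2]); print("cap",len(uv),circ(uv,c,.143),z)
M=redmarks(c,p,d); [print(a) for a in M]
# lid: fresh look from above at grasp yaw
r.reach((.464,-.30,.20),quat(2.12)); r.hold(.3)
c,p,d=snap("lid2.png"); s=r.read_state(); print(s["time_s"],s["joint_positions"])
for uv,P in sel(c,p,d,*BLUE,.09,.11): print("handle",len(uv),np.median(P[:,2]),cv2.minAreaRect((ray(c,uv,.098)[:,:2]*1000).astype(np.float32)))
for uv,P in sel(c,p,d,*BLUE,.012,.028): print("collar",len(uv),circ(uv,c,.021))
for uv,P in sel(c,p,d,[0,0,110],[180,80,255],.015,.03): print("white",len(uv),uv.mean(0),ray(c,uv.mean(0),.021))
E
```

```text
23.7667
cap 1146 (535.87060546875, 23.263629913330078, 17.4482364654541) 0.14377759386735184
(array([336.8, 155.3]), np.int32(22), array([0.49975842, 0.03353963, 0.104     ]))
(array([279.5, 177.7]), np.int32(14), array([ 0.53414186, -0.01575156,  0.104     ]))
(array([353.7, 199.8]), np.int32(12), array([0.53948572, 0.06141464, 0.104     ]))
(array([299.1, 220.1]), np.int32(16), array([0.573836  , 0.01245738, 0.104     ]))
25.375 [-7.11542693e-01  4.08064489e-01  1.47902855e+00  6.14012227e-06
  1.25439946e+00 -2.83251738e+00]
handle 812 0.0986050827035107 ((461.5951232910156, -300.393310546875), (55.983848571777344, 13.05673599243164), 31.111976623535156)
collar 1295 (462.87835693359375, -300.0889587402344, 39.34695053100586)
white 24 [318.  145.5] [[ 0.43415317 -0.31710382  0.021     ]]
```

View pics/lid2.png

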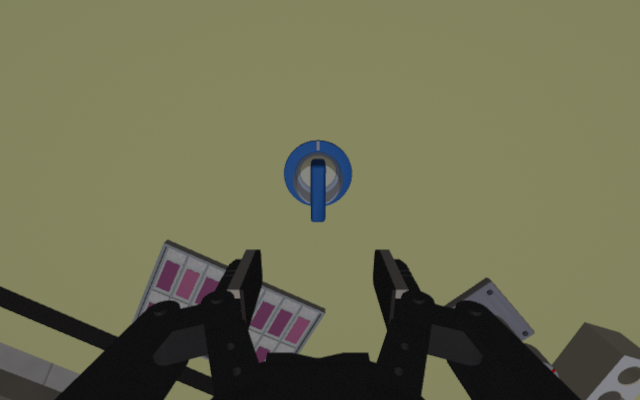

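The tube is seated: cap top at 0.1438 and centred. The picture shows the lid with its handle vertical at u=318 and the white line at (318,145), aligned with the gripper. Grasping the lid and carrying it over the bucket.

```bash
python3 - <<'E'
from h import *
q=quat(2.115); L=(.463,-.3002)
r.move_straight((*L,.11),q,.2); print(r.move_straight((*L,.0595),q,.1,max_force=8))
command_gripper(.005,100); r.hold(.2); s=r.read_state(); print(s["grip_width"],s["grip_force"],s["eef_pos"],s["contact_force"])
if .010<s["grip_width"]<.02:
    r.move_straight((*L,.235),q,.2)
    r.reach((.5369,.0226,.235),quat(1.294)); r.hold(.5)
c,p,d=snap("lidheld.png"); s=r.read_state(); e=s["eef_pos"]; print(s["time_s"],e,s["joint_positions"],s["grip_width"],s["contact_force"])
zo=e[2]-.0595
for uv,P in sel(c,p,d,*BLUE,zo+.012,zo+.03): print("collar",len(uv),circ(uv,c,zo+.021),np.median(P[:,2])-zo)
for uv,P in sel(c,p,d,*BLUE,zo+.09,zo+.105): print("handle",len(uv),np.median(P[:,2])-zo)
for uv,P in sel(c,p,d,[0,0,110],[180,80,255],zo+.015,zo+.03): print("white",len(uv),uv.mean(0),ray(c,uv.mean(0),zo+.021))
for a in redmarks(c,p,d): print(a)
E
```

```text
False
0.012309097275989426 98.2064437866211 [ 0.4632862  -0.30043986  0.06010915] [-0.61406972  0.05014647  5.20600494]
30.1917 [0.53690846 0.02249298 0.23503443] [-1.00788956e-01  3.53177269e-01  1.46384174e+00  5.38287717e-06
  1.32451702e+00 -1.39465569e+00] 0.01227924329225972 [ 0.37997467  0.01231375 -0.34421321]
collar 3046 (536.2808837890625, 22.00333023071289, 39.59756088256836) 0.02115854205018103
handle 2919 0.09797337205265139
white 60 [317.5 178. ] [[0.50464414 0.03091652 0.19653443]]
white 5 [373. 217.] [[0.54303785 0.06111891 0.19653443]]
(array([318.4, 148.6]), np.int32(23), array([0.49969476, 0.03339343, 0.104     ]))
(array([355.6, 179.4]), np.int32(13), array([0.53973509, 0.06100425, 0.104     ]))
```

View pics/lidheld.png

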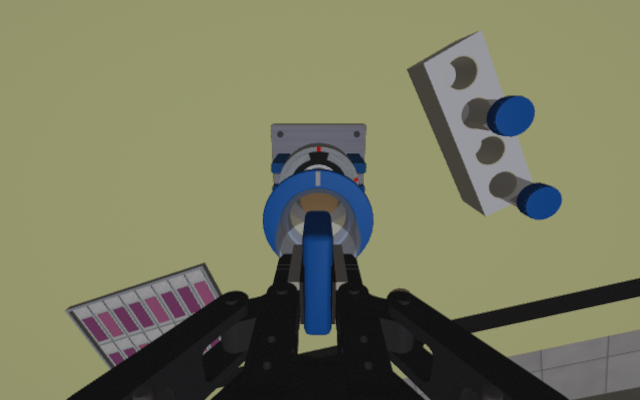

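The lid is held level and aligned: the white line at (317,178) gives -0.274 rad against the bucket's -0.277, with under 1 mm offset. Lowering and pressing onto the seal.

```bash
python3 - <<'E'
from h import *
q=quat(1.294); x,y=.5374,.0234
def st(): s=r.read_state(); print(np.round(s["eef_pos"],4),np.round(s["contact_force"],1),np.round(s["torque"],2),round(s["time_s"],1))
r.move_straight((x,y,.180),q,.12); st()
b=r.move_straight((x,y,.160),q,.04,max_force=8); print(b); st()
if not b:
    print(r.move_straight((x,y,.1485),q,.02,max_force=25)); r.hold(.2); st()
E
```

```text
[0.5378 0.0234 0.1805] [ 0.4 -0.9 -1.2] [ 0.01  0.01 -0.04] 30.8
False
[0.5375 0.0234 0.16  ] [ 1.2 -0.2 -0.9] [-0.    0.08 -0.02] 31.4
False
[0.5379 0.0234 0.1498] [-2.   0.3  9.9] [ 0.01  0.51 -0.02] 32.4
```

Both ears went through the notches and the force matches about 6.5 mm of seal travel. Pressing slightly more, then turning in steps while watching the torque.

```bash
python3 - <<'E'
from h import *
x,y=.5372,.0232
def st(): s=r.read_state(); print(np.round(s["eef_pos"],4),np.round(s["contact_force"],1),np.round(s["torque"],2),np.round(s["joint_positions"][5],3),round(s["time_s"],1)); return s
r.move_straight((x,y,.1465),quat(1.294),.02,max_force=25); r.hold(.2); s=st()
j=np.array(s["joint_positions"]); 
q0=r.solve_ik((x,y,.1465),quat(1.294)); 
for a in (.25,.5,.75,1.0,1.2,1.30,1.38):
    k=np.array(q0); k[5]+=a; r.movej(k); s=st()
    if abs(s["torque"][2])>2.5: print("torque stop",a); break
E
```

```text
[0.5379 0.0234 0.1482] [-1.9  1.6 12. ] [ 0.21  0.56 -0.05] -1.393 32.8
[0.5383 0.0233 0.1483] [-0.7  1.1 11.4] [ 0.13  0.3  -0.15] -1.143 33.2
[0.5384 0.0233 0.1483] [-1.8  2.5 11.4] [ 0.14  0.41 -0.24] -0.893 33.5
[0.5386 0.0234 0.1484] [-0.1  0.6 11.2] [ 0.21  0.28 -0.2 ] -0.643 33.9
[0.5387 0.0232 0.1484] [ 0.4  0.4 11. ] [ 0.08  0.25 -0.17] -0.393 34.2
[0.5387 0.0231 0.1484] [-0.1  0.9 10.6] [ 0.09  0.24 -0.11] -0.193 34.5
[0.5388 0.023  0.1484] [-0.   0.1 11.3] [ 0.05  0.24 -0.18] -0.093 34.8
[0.538  0.0233 0.1483] [-3.2  0.  12.9] [0.16 0.68 0.05] -0.013 35.0
```

```bash
python3 - <<'E'
from h import *
def st(): s=r.read_state(); print(np.round(s["eef_pos"],4),np.round(s["contact_force"],1),np.round(s["torque"],2),round(s["time_s"],1)); return s
s=r.read_state(); q=s["eef_rot"]
r.move_straight((.5378,.0232,.1535),q,.02); r.hold(.4); s=st(); e=s["eef_pos"]
c,p,d=snap("locked.png"); zo=e[2]-.0597
for uv,P in sel(c,p,d,*BLUE,zo+.012,zo+.03): print("collar",len(uv),circ(uv,c,zo+.021),np.median(P[:,2])-zo)
for uv,P in sel(c,p,d,[0,0,110],[180,80,255],zo+.015,zo+.03): print("white",len(uv),uv.mean(0),ray(c,uv.mean(0),zo+.021))
for a in redmarks(c,p,d): print(a)
E
```

```text
[0.5376 0.0232 0.1532] [-1.   0.5 -1.3] [0.1  0.2  0.06] 35.9
collar 3029 (537.195556640625, 22.220741271972656, 39.484962463378906) 0.021365664410230162
white 60 [317.5 178. ] [[0.53999078 0.05526827 0.11453032]]
(array([316.5, 166.4]), np.int32(24), array([0.53981125, 0.06104083, 0.104     ]))
(array([263.2, 206.7]), np.int32(6), array([0.49769532, 0.03420305, 0.104     ]))
```

View pics/locked.png

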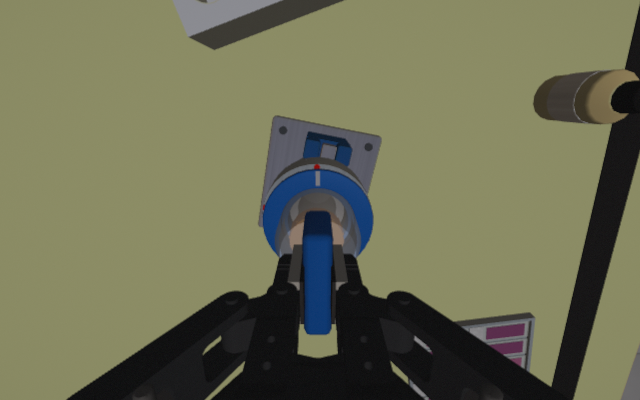

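The white line at (317,178) meets the red lock dot at (316,166), so the lid is locked. Lifting.

```bash
python3 - <<'E'
from h import *
s=r.read_state(); q=s["eef_rot"]
r.move_straight((.5376,.0232,.175),q,.04); s=r.read_state(); print(s["eef_pos"],s["contact_force"])
r.move_straight((.5376,.0232,.236),q,.06); r.hold(1.0); s=r.read_state(); e=s["eef_pos"]; print(e,s["contact_force"],s["torque"],s["grip_width"],s["time_s"])
snap("lift.png","scene")
c,p,d=snap(); zb=e[2]-.0597-.079+.09
for a in redmarks(c,p,d,zb): print(a)
i=cv2.imread("pics/lift.png")[60:300,180:500]; cv2.imwrite("pics/liftc.png",cv2.resize(i,None,fx=2,fy=2))
E
```

```text
[0.53748877 0.02319796 0.17496324] [ 2.78735368e-03  4.89034312e-01 -4.95088665e+00]
[0.53761738 0.02319806 0.23600326] [ 0.40702155 -0.19889922 -5.67279194] [ 0.00974196  0.01600746 -0.03382323] 0.012140742400399366 38.8417
(array([316.7, 166.3]), np.int32(26), array([0.53993297, 0.06122602, 0.18730326]))
(array([263.4, 207. ]), np.int32(5), array([0.49794103, 0.03408122, 0.18730326]))
```

View pics/liftc.png

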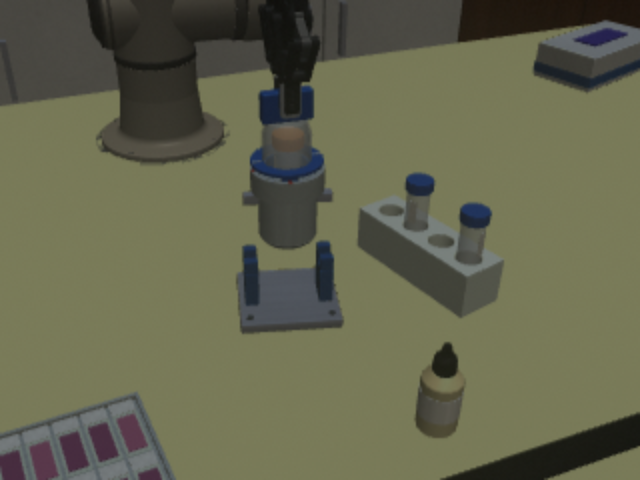

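The closed bucket hangs upright, about 8 cm clear of the stand (crop, bucket at (288,190)), and the other objects are undisturbed. Handing in.

```bash
python3 -c "
from workcell import r
print(r.finish_job())"
```

```text
the job is handed in; nothing more can be done
None
```

The job is handed in: the sample tube is seated in the bucket, the lid is locked, and the closed bucket is held upright and still about 8 cm above where it stood; the first tube grasp closed on air because the fingertips sit about 37 mm further back than stated, so I corrected for that and repeated it.

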